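# Free the index disc of a shoe-last stand and hold its plunger back

### The job

The wooden last on the bench stand has to be turned by hand, so free its disc: draw the steel locking pin up out of the plunger housing, hang it upright by its collar in the notch of the small bracket on the bench and let it go. Then take the plunger's round pull knob, pull it fully back against its spring and keep holding it there: the program finishes while still holding the plunger back. Leave everything else on the bench where it is.

Things in the scene. Friction and masses are not known exactly. Their poses are not given: they have to be found in the camera images.
- stand: Fixed stand. Origin on the bench, on the axis of its steel index disc (radius 85, top z 88 mm), z up; its turn varies. On the disc an upside-down wooden shoe last (255 mm along y, +-45 in x, top z 212). Base plate 12 mm thick, x -165 to 105, y +-90. Grey plunger housing on it: x -144 to -100, y +-22, top z 100. The plunger leaves it level towards -x, axis at y 0, z 78 mm.
- bore_mouth (a point): Mouth of the locking pin's vertical bore (12 mm wide) in the middle of the housing's top face: stand x = -122, y = 0, z = 100 mm. Axes as the stand's.
- lock_pin: Loose steel pin, about 70 g. At the start it stands in the bore, collar on the housing's top, and blocks the plunger. Origin: centre of the collar's underside; z up the pin. Shank 10 mm in diameter, 42 mm long below the origin; collar 28 mm in diameter, z 0 to 4 mm; plain round grip 16 mm in diameter, z 4 to 34 mm.
- pin_bracket: Small fixed grey bracket; place and turn vary. Origin on the bench below the notch seat, z up. Level plate 6 mm thick, top z 75 mm, y +-30, x -30 to 37, on a post at x 29 to 37 and an 8 mm foot (x -35 to 45, y +-35). Notch 16 mm wide (y +-8), open at the plate's -x edge, closed end at x = 6 mm, free below. The shank goes in the notch, the collar rests on the plate.
- notch_seat (a point): Where the origin of the parked pin belongs: on the plate's top, in the notch, 6 mm from its closed end (bracket 0, 0, 75 mm). Axes as the bracket's; the notch opens to -x.
- pull_knob (a point): Middle of the waist of the plunger's black pull knob, on its axis, 78 mm above the bench; moves with the plunger. Axes as the stand's. Waist: cylinder 20 mm in diameter along x, from +17 to -18 mm of this point, fingers have free room round it; then an end flange 38 mm in diameter, -18 to -28 mm. Housing face at +19 mm when home.
- index_plunger (a joint): Travel of the sprung plunger in m: 0 home in its seat hole of the disc, growing as the knob is pulled along the stand's -x, end stop at 0.025. The tip leaves the hole at 0.015. The spring pulls it home with about 6 N at 0 and 10 N at the stop. With the locking pin in its bore it cannot be drawn more than a few mm.
- polish_tin: Bystander: closed flat metal tin, 87 mm in diameter, 32 mm high, near the bracket. Origin at the centre of its underside.
- awl: Bystander: awl with a wooden handle, 150 mm long, lying between the tin and the bracket. Origin under its middle.
- hammer: Bystander: hammer, 260 mm long, lying on the bench. Origin under its middle.
- glue_jar: Bystander: white jar, 64 mm in diameter, 85 mm high. Origin at the centre of its underside.
- brush: Bystander: brush, 200 mm long, lying on the bench. Origin under its middle.
- wax_cake: Bystander: brown cake of wax, 65 x 40 x 25 mm. Origin at the centre of its underside.
- spare_last: Bystander: loose wooden shoe last 255 mm long, 105 mm high, standing on its sole. Origin under its middle.
There are look-alikes about, which are no part of the job. What is shaped like the pin_bracket but turquoise is not meant.

How it is judged:
On the way, in this order (a step that is already met when the one before it is completed fails the run):
1. the locking pin hangs upright in the bracket's notch, let go, with the plunger still home (x of lock_pin in the frame of pin_bracket between -0.015 and 0.008 m and y of lock_pin in the frame of pin_bracket between -0.007 and 0.007 m and z of lock_pin in the frame of pin_bracket between 0.071 and 0.079 m and angle between lock_pin's own z axis and vertical below 0.15 rad and contact force between the fingers and lock_pin below 0.1 N and linear speed of lock_pin below 0.03 m/s and value of joint index_plunger below 0.005 m), for 0.2 s.
2. the fingers hold the plunger fully back (value of joint index_plunger above 0.021 m and contact force between the fingers and index_plunger above 3 N), for 0.3 s.
At the end, for the whole second after the job is handed in: Fingers hold the plunger back at least 21 of its 25 mm (over 3 N); the pin hangs still, upright within 0.15 rad, let go, in the notch: origin 15 mm before to 8 mm beyond the seat, within 7 mm sideways, 4 mm in height. No bystander moved over 40 mm (all of step 2 and x of lock_pin in the frame of pin_bracket between -0.015 and 0.008 m and y of lock_pin in the frame of pin_bracket between -0.007 and 0.007 m and z of lock_pin in the frame of pin_bracket between 0.071 and 0.079 m and angle between lock_pin's own z axis and vertical below 0.15 rad and contact force between the fingers and lock_pin below 0.1 N and linear speed of lock_pin below 0.03 m/s and contact force between lock_pin and index_plunger below 0.1 N); the arm keeps its last pose, push and grip.
It fails at once if a bystander is shoved more than 40 mm from its place (distance of any of polish_tin, awl, hammer, glue_jar, brush, wax_cake, spare_last from where it was at the start of the episode above 0.04 m).
It also fails if it takes over 51 s, if anything falls off the work surface, if the arm or the gripper's body presses on something with over 40 N, if the wrist force passes 120 N, or if a joint passes its speed limit or range.

### The arm

A 6-joint arm with a two-finger parallel gripper is mounted at the origin on the work surface. World frame = base frame: x ahead of the robot, y to its left, z up, the work surface at z = 0. Lengths are in m, angles in rad, forces in N, time in s.
With the tool pointing down it reaches from about 0.35 to 0.775 m from the base axis. Payload 5.5 kg.
Tool frame: the origin (TCP) lies on the mounting face of the last link; the fingertips stand 173 mm ahead of it and the grasp point (between the pads) lies 155 mm ahead of it; z points along the fingers, y is the direction in which the jaws open and shut (so a half turn about z gives the same grasp; the last joint's range is limited). The gripper opens to 85 mm and grips with 20 to 120 N. Pads are 22 mm wide; open, the fingers measure 114 mm over their backs; the gripper's body (76 mm by 85 mm) begins 54 mm behind the grasp point. The pads swing forward as they close: fully open they stand 13 mm farther back than shut.
Start: joints at [1.036, 0.313, 0.046, 1.304, 0, 1.431], TCP at [0.221, 0.531, 0.405] pointing down, gripper open.
Joint ranges: [-2.76, 2.76], [-0.86, 1.69], [-1.03, 1.26], [-2.2, 2.34], [-1.47, 1.5], [-3.14, 3.14]. Speed limits (rad/s): [2.57, 2.57, 3.14, 3.14, 3.14, 3.14].

### API

Orientations are given as a unit quaternion [w, x, y, z].
In Python, from workcell import * gives the robot as it stands. The module is installed in compiled form; this text tells all that it offers.
- The arm moves only by the shell command python3 -m crank 'ROWS' [FORCE]. ROWS is JSON, a list of rows, each a list of 7 numbers: the shift along the tool's x, y, z in mm, then the turn, a rotation vector about the tool's x, y, z in degrees, then the opening, from 0 (shut) to 1 (fully open). A call has exactly 8 rows; each row shifts and turns the commanded pose from where the row before left it, along the tool's axes as they then stand; what a row does not reach is not made up. A row lasts 1/8 s, in which the tool goes at most 62.5 mm and 10.7 degrees, less where a joint would pass 70% of its speed; a pose out of reach is approached as far as the arm can. A call with a gripper value outside its range is refused whole. The fingers move at their own pace and stop on an object; FORCE is the grip in N (left out, the last holds). Time passes only in rows, so rows that do not move let the fingers close, or fill a call up. It gives the time, the measured TCP pose, the force and the opening at its end, in the units of the state.
- get_state(): the state, without advancing time (a new reading comes with each control period).
- read_camera(name): name is "scene" or "top" or "wrist"; returns the picture (480x640x3 uint8, blue, green, red); there is no depth.
- calibration(name): a dict with "fx", "fy", "cx", "cy" (pixels), "extrinsics" (4x4, takes a point from world to camera coordinates). Camera axes: x right, y down, z forward; pixel columns grow to the right and rows downward; lengths in m; the calibration is good to about 2 mm. A picture is of the moment at which its call begins: read the wrist's pose just before it. calibration takes no time and is no camera call; for the wrist camera it gives the pose at the moment of the call.
- hand_in(): hands the job in, once; it reports no verdict.
The state is a dict: "clock": time; "joint_pos": joint angles; "qvel": joint speeds; "tau": joint torques, N m; "tcp_pos": TCP position; "orientation": TCP orientation; "wrist_force": force on the tool from outside, world axes, zero at the start; "ft_torque": the same for the moment, N m; "finger_gap": finger opening in m.
Only numpy, scipy, OpenCV 4.12 (cv2) and the standard library are available. Lean on these libraries where they do the work, as an engineer would, in place of code of your own. Each camera call takes 0.05 s, during which the arm holds its last target.

## Working session

There is one attempt and no reset: what is moved stays moved. The work goes in short steps, Python scripts to look and compute and a shell command to move; the robot and the scene stay as the last step left them, time stands still between calls to the robot, and variables do not carry over. Pictures are saved under pics/ and viewed, and the job is handed in when it is done.

```bash
mkdir -p pics; python3 - <<'E'
from workcell import *
import cv2,numpy as np
np.set_printoptions(precision=4,suppress=True)
for n in ["scene","top","wrist"]:
    c=calibration(n); print(n,c["fx"],c["fy"],c["cx"],c["cy"]); print(np.array(c["extrinsics"]))
    cv2.imwrite(f"pics/{n}0.png",read_camera(n))
print(get_state())
E
```

```text
scene 508.1731002140913 508.1731002140913 311.33029001796353 236.6102489685874
[[-0.2537  0.9671 -0.0199  0.1101]
 [ 0.709   0.1719 -0.6839 -0.3197]
 [-0.658  -0.1876 -0.7293  1.5743]
 [ 0.      0.      0.      1.    ]]
top 438.55809694190657 438.55809694190657 319.6762725407989 236.101341292819
[[-0.0059 -0.9999  0.0088  0.0122]
 [-0.9847  0.0042 -0.1743  0.5401]
 [ 0.1743 -0.0097 -0.9846  1.2653]
 [ 0.      0.      0.      1.    ]]
wrist 342.8506455943901 342.8506455943901 322.3199203084115 235.25921820279953
[[ 0.3849  0.923  -0.0008 -0.5751]
 [ 0.8758 -0.3649  0.316  -0.0413]
 [ 0.2914 -0.1224 -0.9487  0.3792]
 [ 0.      0.      0.      1.    ]]
{'clock': 0.15, 'joint_pos': array([ 1.0364,  0.3139,  0.0453,  1.3036, -0.    ,  1.4312]), 'qvel': array([-0.0007, -0.0021,  0.0013, -0.0001,  0.0016, -0.0004]), 'tau': array([  0.0029, -48.1064,  29.8816,   0.0139,  -0.0001,  -0.    ]), 'tcp_pos': array([0.2211, 0.5306, 0.404 ]), 'orientation': array([-0.0002,  0.1961,  0.9806, -0.0007]), 'wrist_force': array([ 0.0948,  0.4578, -0.7934]), 'ft_torque': array([ 0.0058, -0.0121, -0.0313]), 'finger_gap': 0.08515103577802967}
```

View pics/scene0.png

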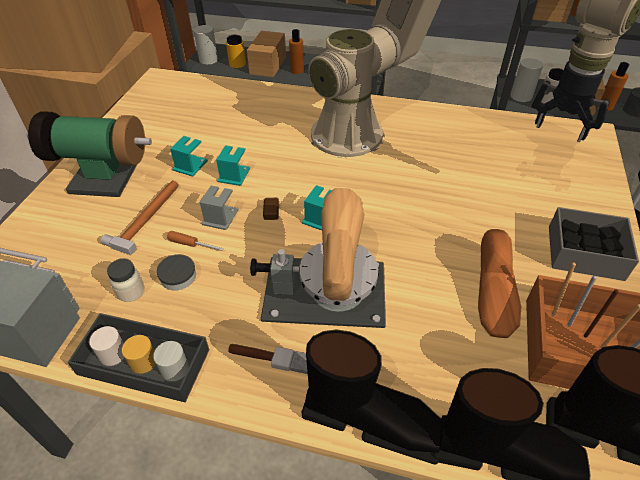

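View pics/top0.png

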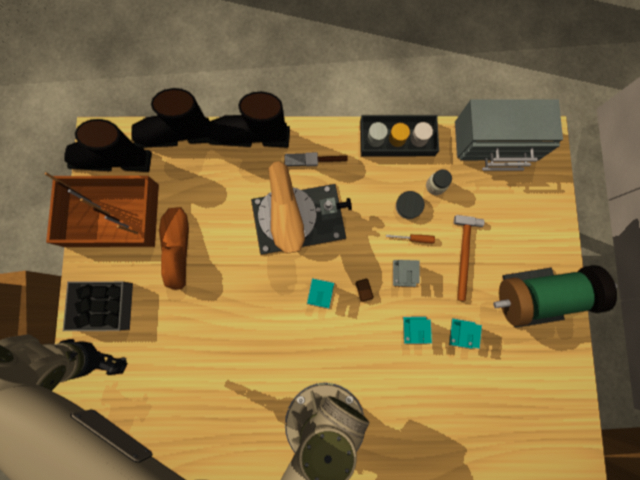

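View pics/wrist0.png

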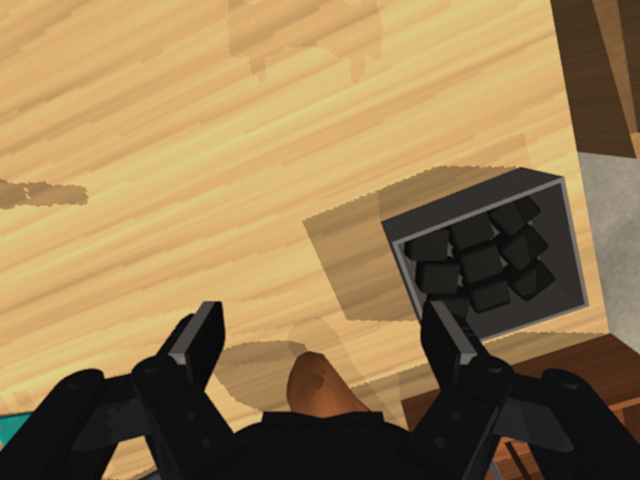

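The candidates for the bracket are the grey one (scene 217,205 / top 406,273) and three turquoise ones (scene 187,155; 232,163; 318,205). The grey one fits, because the turquoise ones are excluded by the task. I'll confirm with enlarged crops.

```bash
cat > h.py <<'E'
from workcell import *
import cv2,numpy as np
from scipy.optimize import least_squares
from scipy.spatial.transform import Rotation as R
np.set_printoptions(precision=4,suppress=True)
def proj(c,P):
    P=np.atleast_2d(P);E=np.array(c["extrinsics"]);q=P@E[:3,:3].T+E[:3,3]
    return np.c_[c["fx"]*q[:,0]/q[:,2]+c["cx"],c["fy"]*q[:,1]/q[:,2]+c["cy"]]
def onz(c,u,v,z):
    E=np.array(c["extrinsics"]);Rm=E[:3,:3];o=-Rm.T@E[:3,3]
    d=Rm.T@np.array([(u-c["cx"])/c["fx"],(v-c["cy"])/c["fy"],1]);return o+d*(z-o[2])/d[2]
E
python3 - <<'E'
from h import *
def crop(n,x,y,w,h,s,f):
    im=cv2.imread(f"pics/{n}0.png")[y:y+h,x:x+w];cv2.imwrite(f,cv2.resize(im,None,fx=s,fy=s,interpolation=cv2.INTER_CUBIC))
crop("scene",240,180,160,150,5*.8,"pics/c1.png")
crop("scene",170,170,100,75,6,"pics/c2.png")
crop("top",240,150,130,110,5,"pics/c3.png")
crop("top",370,240,80,60,8,"pics/c4.png")
E
```

```text
(no output)
```

View pics/c1.png

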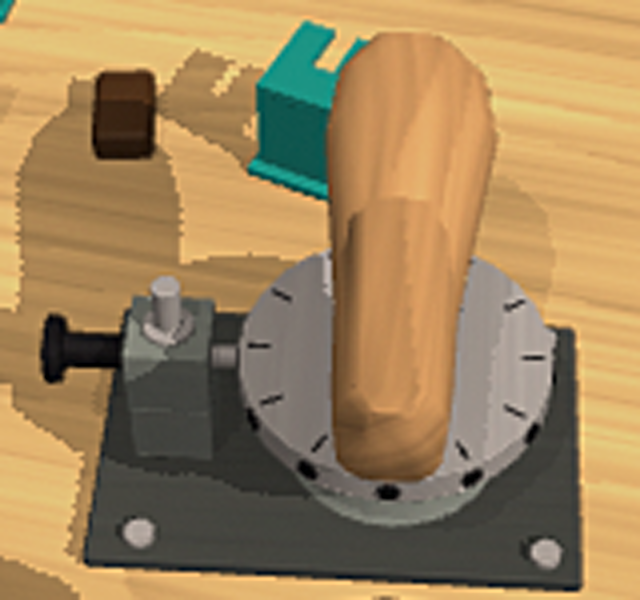

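View pics/c2.png

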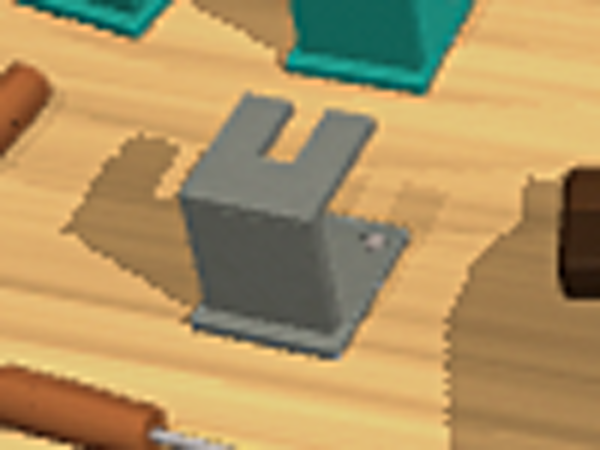

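View pics/c3.png

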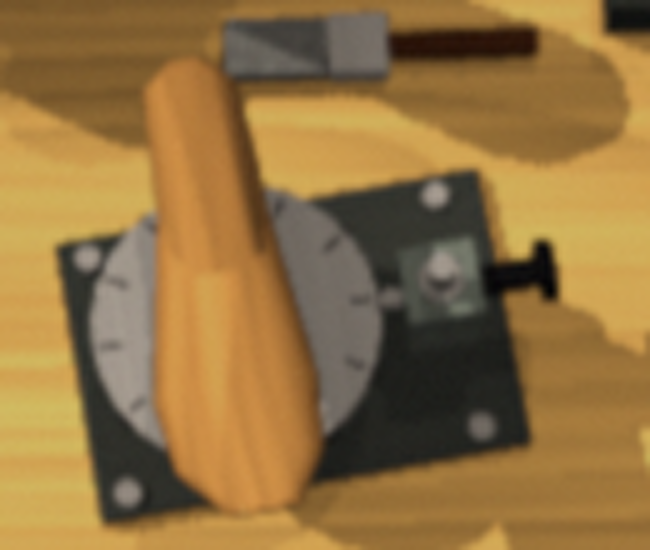

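View pics/c4.png

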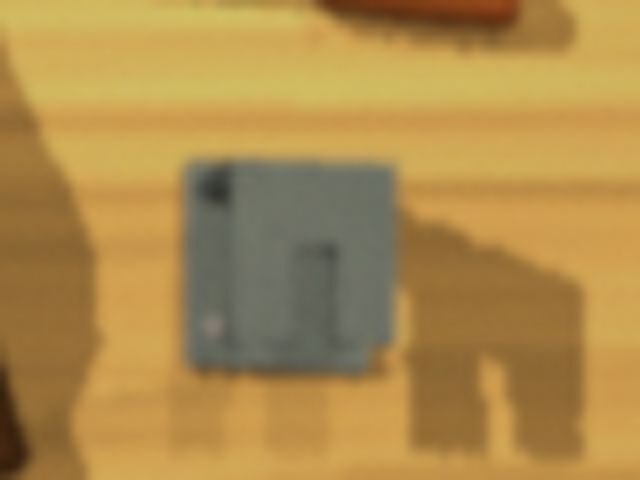

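```bash
cat > fit.py <<'E'
from h import *
T=calibration("top");S=calibration("scene")
def C(x,y,s,a): a=np.array(a,float);return a/s+[x,y]
def fit(lists,g):
    def res(p):
        r=[]
        for c,pts,uv in lists:
            P=np.array(pts,float)/1e3;ca,sa=np.cos(p[2]),np.sin(p[2])
            W=np.c_[p[0]+ca*P[:,0]-sa*P[:,1],p[1]+sa*P[:,0]+ca*P[:,1],P[:,2]]
            r.append((proj(c,W)-uv).ravel())
        return np.concatenate(r)
    s=least_squares(res,g,loss='soft_l1');return s.x,res(s.x).reshape(-1,2)
st=[(T,[(105,-90,12),(-165,-90,12),(-165,90,12),(105,90,12),(-100,-22,100),(-144,-22,100),(-144,22,100),(-100,22,100)],C(240,150,5,[(60,243),(478,170),(528,440),(105,522),(400,245),(470,235),(484,315),(412,322)])),
(S,[(-165,-90,12),(105,-90,12),(105,90,12),(-144,-22,100),(-100,-22,100),(-100,22,100),(-144,22,100),(-122,0,134),(-122,0,102)],C(240,180,4,[(85,562),(582,585),(575,328),(124,358),(212,362),(213,300),(134,296),(166,285),(167,328)]))]
br=[(T,[(37,30,75),(37,-30,75),(-30,-30,75),(-30,30,75),(6,8,75),(6,-8,75)],C(370,240,8,[(235,162),(396,165),(393,345),(238,345),(300,243),(335,243)])),
(S,[(37,-30,75),(37,30,75),(-30,30,75),(-30,-30,75),(6,-8,75),(6,8,75)],C(170,170,6,[(180,195),(322,218),(377,122),(247,93),(258,155),(294,162)]))]
for nm,l,g in (("stand",st,[.55,.05,1.5]),("bracket",br,[.35,-.2,0])):
    x,r=fit(l,g);print(nm,x,np.degrees(x[2]));print(r.round(1).tolist())
    for k in range(2): print(' single',fit(l[k:k+1],g)[0])
    if nm=="stand":
        ca,sa=np.cos(x[2]),np.sin(x[2])
        for P in [(-122,0),(-163,0)]: print(P,x[0]+(ca*P[0]-sa*P[1])/1e3,x[1]+(sa*P[0]+ca*P[1])/1e3)
E
python3 fit.py
```

```text
stand [0.6026 0.1069 1.7529] 100.43103612846657
[[-2.2, -1.9], [-0.9, -2.6], [0.3, -1.3], [-1.8, -1.5], [-1.4, -0.6], [-0.6, -1.3], [-0.5, -2.8], [-1.0, -1.5], [-1.2, -2.2], [0.3, -1.5], [0.1, -1.6], [-0.4, -1.0], [-1.8, -1.1], [-0.0, -1.2], [-0.3, -1.1], [-0.5, -0.7], [0.2, -1.6]]
 single [0.5977 0.1039 1.7524]
 single [0.6058 0.1086 1.7538]
(-122, 0) 0.6247351748846217 -0.013072360532693963
(-163, 0) 0.632158302879761 -0.05339477577245584
bracket [ 0.4282 -0.247  -0.0237] -1.3601565229851453
[[-1.2, -1.0], [-0.8, -1.0], [0.1, -0.4], [-1.3, -0.7], [-1.6, -0.3], [-0.5, -0.2], [-0.2, -1.8], [-1.6, -1.4], [-0.5, -2.8], [-0.5, -1.9], [-0.1, -1.7], [-0.2, -1.8]]
 single [ 0.4264 -0.2496 -0.026 ]
 single [ 0.4344 -0.2432 -0.0148]
```

```bash
python3 -m crank '[[0,0,-10,0,0,9.5,1],[0,0,-10,0,0,9.5,1],[0,0,-10,0,0,9.5,1],[0,0,-10,0,0,9.5,1],[0,0,-10,0,0,9.5,1],[0,0,-10,0,0,9.5,1],[-20,10,0,0,0,0,1],[-40,20,0,0,0,0,1]]' 40
python3 -m crank '[[-50,25,0,0,0,0,1],[-50,25,0,0,0,0,1],[-50,25,0,0,0,0,1],[-50,25,0,0,0,0,1],[-50,25,0,0,0,0,1],[-50,25,0,0,0,0,1],[-50,25,0,0,0,0,1],[-40,20,0,0,0,0,1]]'
```

```text
clock: 1.15
tcp_pos: [0.2617, 0.4766, 0.4639]
orientation: [0.0, 0.638, 0.77, -0.0]
wrist_force: [0.4, -0.4, 0.6]
finger_gap: 0.0852
clock: 2.15
tcp_pos: [0.5242, 0.1256, 0.464]
orientation: [-0.0, 0.64, 0.768, -0.0]
wrist_force: [0.9, 0.9, 0.6]
finger_gap: 0.0851
```

```bash
python3 -m crank '[[-30,15,0,0,0,0,1],[-40,20,0,0,0,0,1],[-40,20,0,0,0,0,1],[-30,15,0,0,0,0,1],[-15,4,0,0,0,0,1],[0,0,0,0,0,0,1],[0,0,0,0,0,0,1],[0,0,0,0,0,0,1]]'
python3 - <<'E'
from h import *
c=calibration("wrist");cv2.imwrite("pics/w1.png",read_camera("wrist"))
print(get_state()["tcp_pos"])
E0=np.array(c["extrinsics"]);print(-E0[:3,:3].T@E0[:3,3])
print(proj(c,[[.6247,-.0131,.100],[.6247,-.0131,.134]]))
E
```

```text
clock: 3.15
tcp_pos: [0.6237, -0.0093, 0.4652]
orientation: [0.0, 0.64, 0.769, 0.0]
wrist_force: [-0.4, -0.7, -0.5]
finger_gap: 0.0855
[ 0.6237 -0.0093  0.4652]
[0.6099 0.071  0.4336]
[[321.3855 211.0228]
 [321.3105 220.3312]]
```

View pics/w1.png

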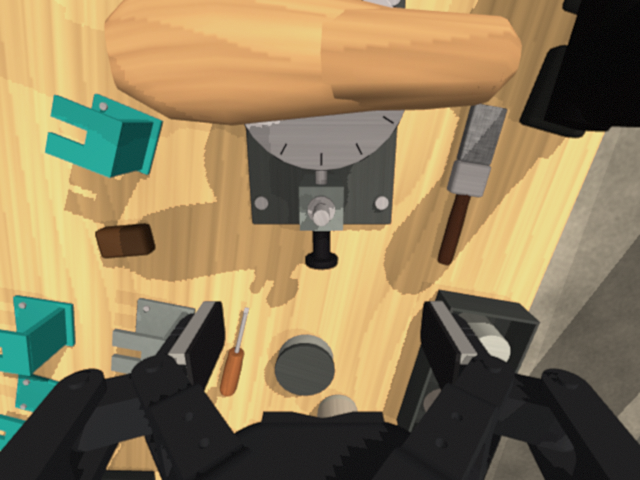

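The wrist picture shows the pin at about (321,212), as predicted, with the knob below it at (321,262) and straight in line. The grey bracket is partly behind the left finger at (165,325). I'll enlarge the pin.

```bash
python3 - <<'E'
from h import *
im=cv2.imread("pics/w1.png")[170:280,240:400];cv2.imwrite("pics/w1c.png",cv2.resize(im,None,fx=5,fy=5,interpolation=cv2.INTER_CUBIC))
E
```

```text
(no output)
```

View pics/w1c.png

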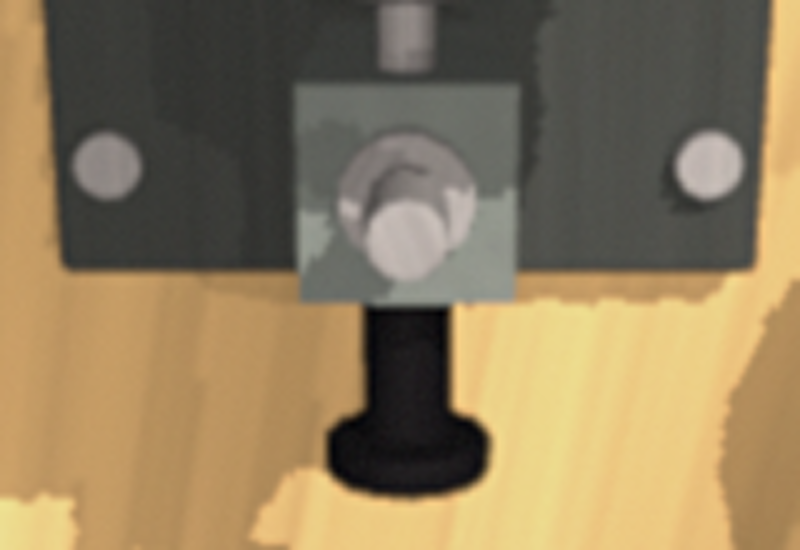

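```bash
python3 - <<'E'
from h import *
c=calibration("wrist")
print(onz(c,321.4,218,.134),onz(c,321.4,209.2,.104),onz(c,240+407/5,170+190/5,.1))
# housing corners z=.1
for q in [(293,84),(518,83),(520,302),(300,302)]: print(onz(c,240+q[0]/5,170+q[1]/5,.1))
# waist axis
print(get_state()["joint_pos"])
E
```

```text
[ 0.6245 -0.011   0.134 ] [ 0.6243 -0.0103  0.104 ] [ 0.6243 -0.0101  0.1   ]
[0.5985 0.0068 0.1   ]
[0.6418 0.015  0.1   ]
[ 0.6512 -0.029   0.1   ]
[ 0.6071 -0.0372  0.1   ]
[-0.1436  0.4085  0.3303  1.4922  0.0002  1.2443]
```

```bash
python3 -m crank '[[-2,0.5,30,0,0,0,1],[0,0,40,0,0,0,1],[0,0,40,0,0,0,1],[0,0,30,0,0,0,1],[0,0,20,0,0,0,1],[0,0,13,0,0,0,1],[0,0,10,0,0,0,1],[0,0,0,0,0,0,1]]'
python3 - <<'E'
from h import *
c=calibration("wrist");cv2.imwrite("pics/w2.png",read_camera("wrist"))
print(get_state()["tcp_pos"],get_state()["wrist_force"])
E
```

```text
clock: 4.2
tcp_pos: [0.625, -0.0121, 0.2814]
orientation: [-0.0, 0.64, 0.768, -0.0]
wrist_force: [-0.2, 0.8, -0.6]
finger_gap: 0.0853
[ 0.6253 -0.0122  0.282 ] [0.6088 0.4351 0.3783]
```

View pics/w2.png

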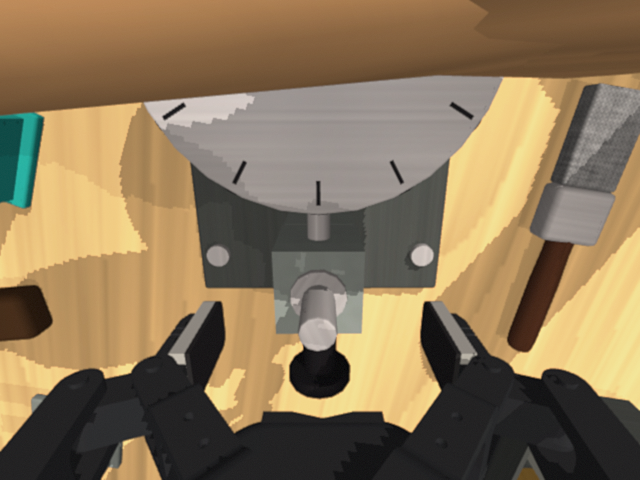

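The pin's top (318,333) stands between the pads, about 1 to 2 mm left of their middle (322). I'll correct that and close.

```bash
python3 -m crank '[[0,-1,0,0,0,0,0.5],[0,0,0,0,0,0,0.1],[0,0,0,0,0,0,0],[0,0,0,0,0,0,0],[0,0,0,0,0,0,0],[0,0,0,0,0,0,0],[0,0,0,0,0,0,0],[0,0,0,0,0,0,0]]' 40
python3 -m crank '[[0,0,-8,0,0,0,0],[0,0,-12,0,0,0,0],[0,0,-15,0,0,0,0],[0,0,-20,0,0,0,0],[0,0,-20,0,0,0,0],[0,0,-15,0,0,0,0],[0,0,-10,0,0,0,0],[0,0,0,0,0,0,0]]'
python3 - <<'E'
from h import *
cv2.imwrite("pics/w3.png",read_camera("wrist"));cv2.imwrite("pics/s3.png",read_camera("scene"))
E
```

```text
clock: 5.25
tcp_pos: [0.6241, -0.0125, 0.282]
orientation: [0.0, 0.64, 0.768, -0.0]
wrist_force: [-2.5, -0.6, 5.3]
finger_gap: 0.0152
clock: 6.25
tcp_pos: [0.6244, -0.0125, 0.3825]
orientation: [0.001, 0.64, 0.768, 0.0]
wrist_force: [0.9, 0.1, -1.6]
finger_gap: 0.0146
```

View pics/w3.png

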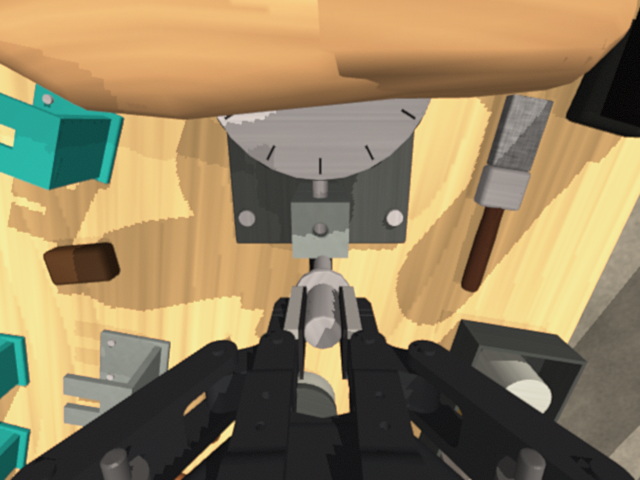

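View pics/s3.png

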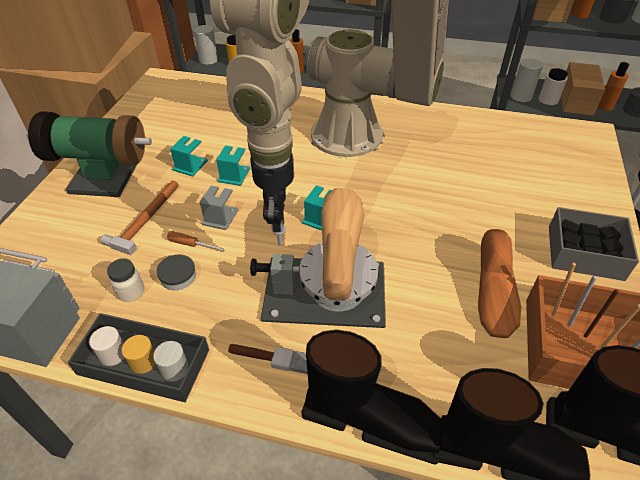

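The pin (collar at 323,285) is clear of the bore (dark hole at 320,229) and held upright. The plunger is still home. Next I'll go above the grey bracket.

```bash
python3 -m crank '[[-15,-20,0,0,0,0,0],[-30,-37,0,0,0,0,0],[-30,-37,0,0,0,0,0],[-30,-37,0,0,0,0,0],[-30,-37,0,0,0,0,0],[-30,-37,0,0,0,0,0],[-20,-24,0,0,0,0,0],[-10,-10,0,0,0,0,0]]'
python3 -m crank '[[0,0,0,0,0,0,0],[0,0,0,0,0,0,0],[0,0,0,0,0,0,0],[0,0,0,0,0,0,0],[0,0,0,0,0,0,0],[0,0,0,0,0,0,0],[0,0,0,0,0,0,0],[0,0,0,0,0,0,0]]'
python3 - <<'E'
from h import *
c=calibration("wrist");im=read_camera("wrist");cv2.imwrite("pics/w4.png",im);cv2.imwrite("pics/s4.png",read_camera("scene"))
print(proj(c,[[.428,-.247,.075]]),get_state()["tcp_pos"])
np.save("E4.npy",c["extrinsics"])
E
```

```text
clock: 7.35
tcp_pos: [0.423, -0.2483, 0.381]
orientation: [-0.001, 0.641, 0.768, 0.0]
wrist_force: [0.1, 0.0, -1.2]
finger_gap: 0.0148
clock: 8.35
tcp_pos: [0.4242, -0.2474, 0.3817]
orientation: [0.0, 0.64, 0.768, 0.0]
wrist_force: [0.5, 0.5, -1.6]
finger_gap: 0.0145
[[325.5196 224.1714]] [ 0.4242 -0.2474  0.3817]
```

View pics/w4.png

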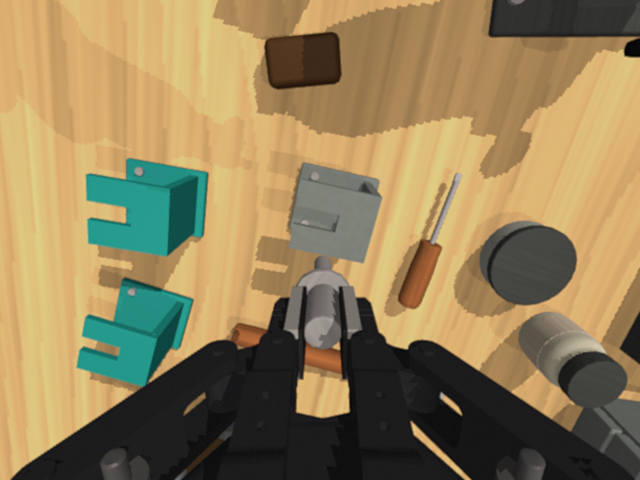

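View pics/s4.png

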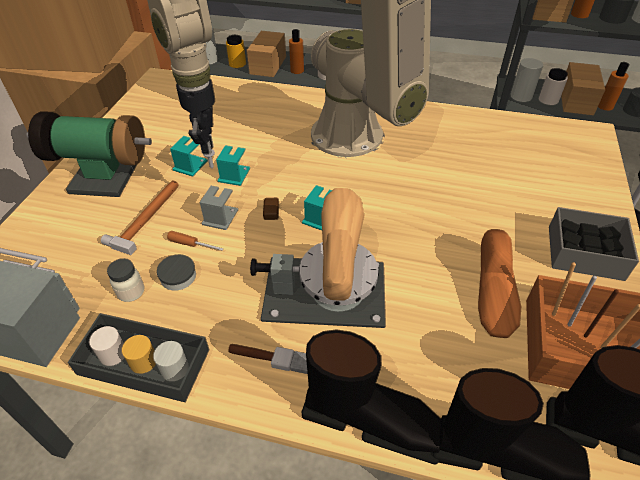

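The grey bracket is at (335,212), with its notch opening left, and the hammer, awl and tin lie around it. The shank tip shows at (323,263). I'll enlarge the bracket and fit its pose.

```bash
python3 - <<'E'
from h import *
im=cv2.imread("pics/w4.png")[150:350,240:420];cv2.imwrite("pics/w4c.png",cv2.resize(im,None,fx=3,fy=3,interpolation=cv2.INTER_CUBIC))
im=cv2.imread("pics/w4.png")[155:270,270:400];cv2.imwrite("pics/w4d.png",cv2.resize(im,None,fx=5,fy=5,interpolation=cv2.INTER_CUBIC))
E
```

```text
(no output)
```

View pics/w4c.png

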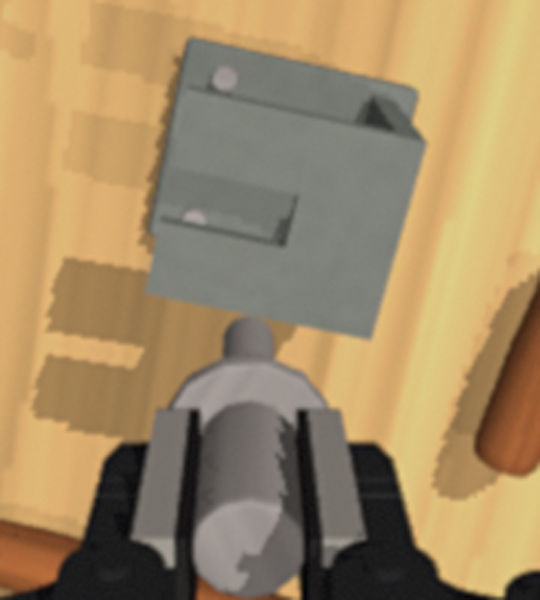

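View pics/w4d.png

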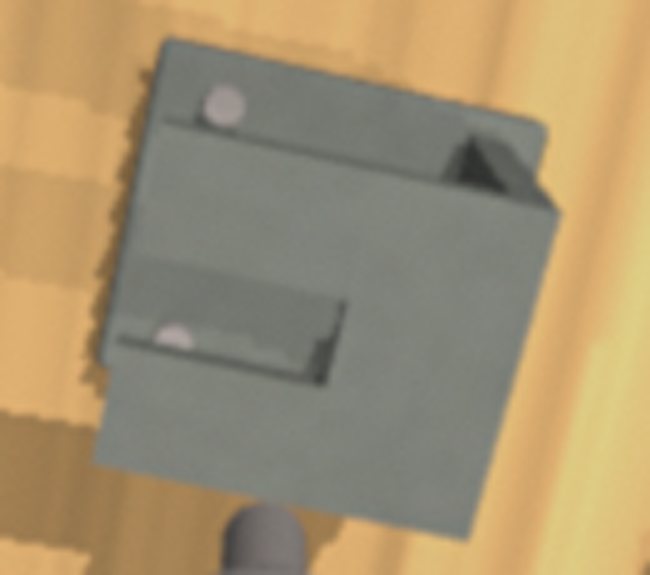

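```bash
python3 - <<'E'
from h import *
c=calibration("wrist");print(np.abs(np.array(c["extrinsics"])-np.load("E4.npy")).max())
t=get_state()["tcp_pos"]
f=lambda a,b:np.array([(a+.5)/5-.5+270,(b+.5)/5-.5+155])
obs={(37,30):(559,211),(37,-30):(470,540),(-30,-30):(95,462),(-30,30):(162,122),(6,8):(345,300),(6,-8):(328,385)}
P=np.array([[*k,75] for k in obs])/1e3;uv=np.array([f(*v) for v in obs.values()])
def W(p):
    ca,sa=np.cos(p[2]),np.sin(p[2]);return np.c_[p[0]+ca*P[:,0]-sa*P[:,1],p[1]+sa*P[:,0]+ca*P[:,1],P[:,2]]
s=least_squares(lambda p:(proj(c,W(p))-uv).ravel(),[.428,-.247,0]);print(s.x,np.degrees(s.x[2]));print((proj(c,W(s.x))-uv).round(1).tolist())
# pin
o=t[2]-.182
top=onz(c,322.5,332.5,o+.034);print("pin top",top)
col=onz(c,240+249/3,150+412/3,o+.004);print("collar",col,"tcp",t)
tip=proj(c,[[top[0],top[1],o-.042]]);print(tip,'tip c crop', (tip-[240,150])*3)
p=s.x;ca,sa=np.cos(p[2]),np.sin(p[2])
for bx in (0,-4):
    tgt=np.array([p[0]+ca*bx/1e3,p[1]+sa*bx/1e3]);d=np.r_[tgt-top[:2],0]
    q=get_state()["orientation"];Rm=R.from_quat([*q[1:],q[0]]).as_matrix();print(bx,tgt,"tool shift mm",Rm.T@d*1e3)
E
```

```text
2.151434310931899e-05
[ 0.4312 -0.2442 -0.0348] -1.994979603771679
[[0.9, -0.3], [0.2, 0.3], [-0.7, 0.4], [-0.4, -0.1], [0.5, -0.5], [-0.5, 0.5]]
pin top [ 0.4249 -0.245   0.2337]
collar [ 0.4244 -0.2405  0.2037] tcp [ 0.4242 -0.2474  0.3817]
[[322.4032 259.1091]] tip c crop [[247.2095 327.3274]]
0 [ 0.4312 -0.2442] tool shift mm [-0.3532  6.271   0.0003]
-4 [ 0.4272 -0.2441] tool shift mm [0.5036 2.3639 0.0002]
```

```bash
python3 -m crank '[[0.5,3,10,0,0,0,0],[0,0,15,0,0,0,0],[0,0,20,0,0,0,0],[0,0,15,0,0,0,0],[0,0,10,0,0,0,0],[0,0,4,0,0,0,0],[0,0,0,0,0,0,0],[0,0,0,0,0,0,0]]'
python3 - <<'E'
from h import *
c=calibration("wrist");im=read_camera("wrist");cv2.imwrite("pics/w5.png",im)
cv2.imwrite("pics/w5c.png",cv2.resize(im[200:350,220:420],None,fx=4,fy=4,interpolation=cv2.INTER_CUBIC))
s=read_camera("scene");cv2.imwrite("pics/s5c.png",cv2.resize(s[130:240,160:270],None,fx=5,fy=5,interpolation=cv2.INTER_CUBIC))
E
```

```text
clock: 9.45
tcp_pos: [0.4273, -0.2465, 0.3082]
orientation: [0.001, 0.64, 0.768, 0.0]
wrist_force: [0.3, 0.2, -1.0]
finger_gap: 0.0145
```

View pics/w5c.png

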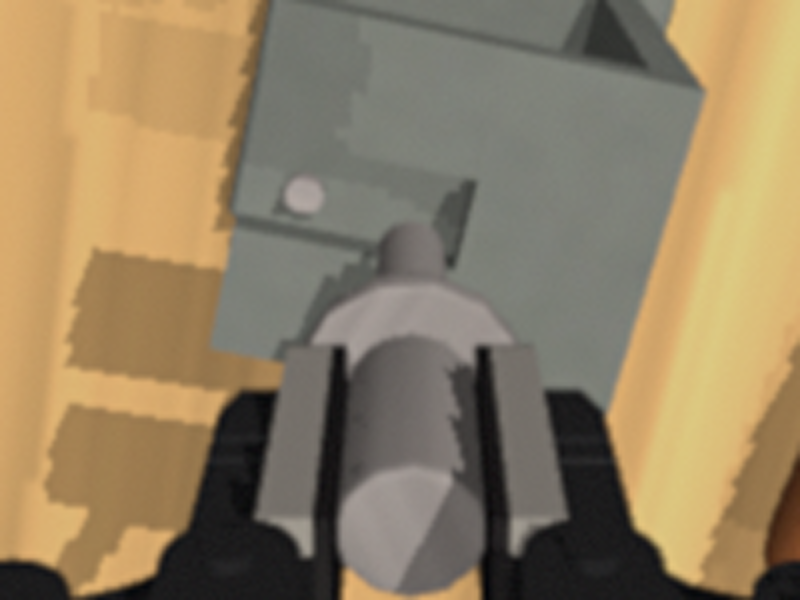

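View pics/s5c.png

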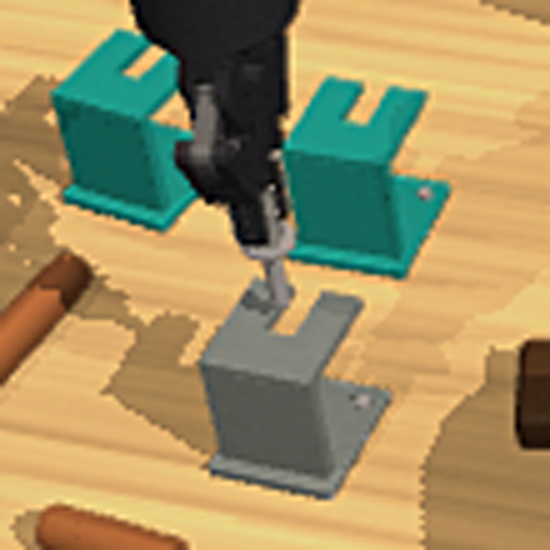

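```bash
python3 - <<'E'
from h import *
c=calibration("wrist");t=get_state()["tcp_pos"];o=t[2]-.182
f=lambda a,b:np.array([(a+.5)/4-.5+220,(b+.5)/4-.5+200])
obs={(37,30):(705,92),(-30,-30):(212,347),(6,8):(475,180),(6,-8):(452,266)}
P=np.array([[*k,75] for k in obs])/1e3;uv=np.array([f(*v) for v in obs.values()])
def W(p):
    ca,sa=np.cos(p[2]),np.sin(p[2]);return np.c_[p[0]+ca*P[:,0]-sa*P[:,1],p[1]+sa*P[:,0]+ca*P[:,1],P[:,2]]
s=least_squares(lambda p:(proj(c,W(p))-uv).ravel(),[.428,-.247,0]);print(s.x);print((proj(c,W(s.x))-uv).round(1).tolist())
top=onz(c,*f(411,528),o+.034);print("pin top",top,"tcp",t)
a=np.linspace(0,2*np.pi,60)
im=cv2.imread("pics/w5.png");K=4
big=cv2.resize(im[200:350,220:420],None,fx=K,fy=K,interpolation=cv2.INTER_CUBIC)
def draw(x,y,z,r,col):
    q=(proj(c,np.c_[x+r*np.cos(a),y+r*np.sin(a),np.full(60,z)])-[220,200]+.5)*K-.5
    cv2.polylines(big,[q.astype(int)],True,col,1)
draw(*top[:2],o+.034,.008,(0,0,255));draw(*top[:2],o-.042,.005,(0,255,0));draw(*top[:2],o+.004,.014,(255,0,0))
draw(*s.x[:2],.075,.005,(0,255,255))
draw(*top[:2],.075,.005,(255,0,255))
cv2.imwrite("pics/w5d.png",big)
p=s.x;ca,sa=np.cos(p[2]),np.sin(p[2]);d=top[:2]-p[:2];print("pin in bracket mm",1e3*(ca*d[0]+sa*d[1]),1e3*(-sa*d[0]+ca*d[1]))
E
```

```text
[ 0.4309 -0.2441 -0.0396]
[[0.5, -0.8], [-1.2, 0.1], [0.3, -0.3], [0.3, 1.2]]
pin top [ 0.428  -0.2438  0.1602] tcp [ 0.4273 -0.2465  0.3082]
pin in bracket mm -2.832548780283064 0.19511774172211327
```

View pics/w5d.png

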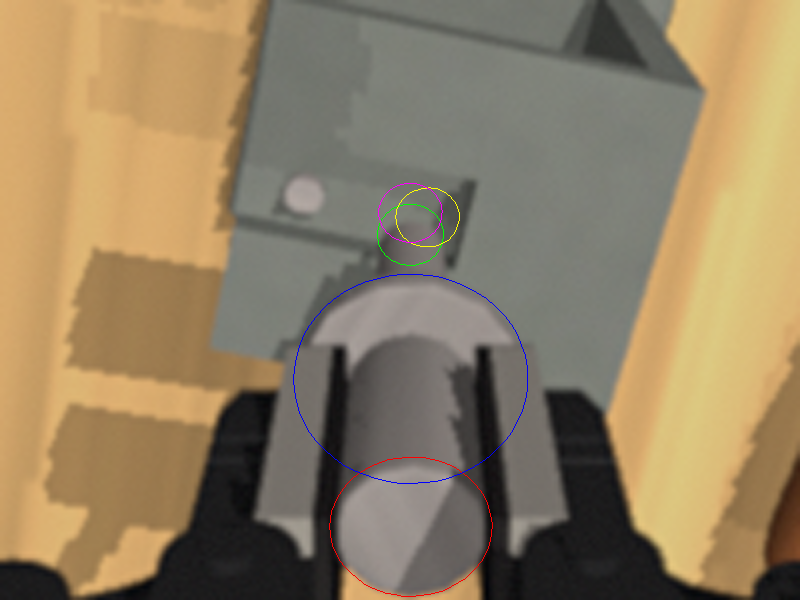

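The modelled circles come out a little larger than the real ones, and the tip is slightly off. Before lowering, I'll fit the pin's height in the grip and compare it with the earlier picture of the pin in its bore.

```bash
cat > pinfit.py <<'E'
from h import *
c=calibration("wrist");t=get_state()["tcp_pos"]
E5=np.array(c["extrinsics"]).copy()
a=np.linspace(0,2*np.pi,181)
def circ(x,y,z,r,cc): return proj(cc,np.c_[x+r*np.cos(a),y+r*np.sin(a),np.full(181,z)])
def feats(p,cc):  # p: origin x,y,z, tilt tx,ty
    def C(h,r): 
        return circ(p[0]+p[3]*h,p[1]+p[4]*h,p[2]+h,r,cc)
    T=C(.034,.008);K=C(.004,.014);B=C(-.042,.005)
    return np.array([T[:,0].min(),T[:,0].max(),T[:,1].max(),T[:,1].min(),K[:,1].min(),B[:,0].min(),B[:,0].max(),B[:,1].min()])
E
python3 - <<'E'
from pinfit import *
g=lambda v,o:(v+.5)/4-.5+o
ob=np.array([g(338,220),g(487,220),g(595,200),g(466,200),g(281,200),g(379,220),g(444,220),g(221,200)])
for lock in (0,1):
    s=least_squares(lambda p:np.r_[feats(p,c)-ob,(100 if lock else 5)*p[3:]*5],[.428,-.244,.126,0,0]);print(s.x,s.x[:3]-t,(feats(s.x,c)-ob).round(2))
im=cv2.imread("pics/w2.png");cv2.imwrite("pics/w2c.png",cv2.resize(im[240:400,240:400],None,fx=4,fy=4,interpolation=cv2.INTER_CUBIC))
E
```

```text
[ 0.429  -0.2481  0.1204 -0.0008  0.0038] [ 0.0017 -0.0016 -0.1878] [-0.66  0.66  0.05 -0.83  1.54  0.13 -0.13 -0.79]
[ 0.429  -0.2483  0.1198 -0.      0.0001] [ 0.0018 -0.0018 -0.1884] [-0.56  0.57  0.01 -0.72  1.6   0.14 -0.16 -0.96]
```

View pics/w2c.png

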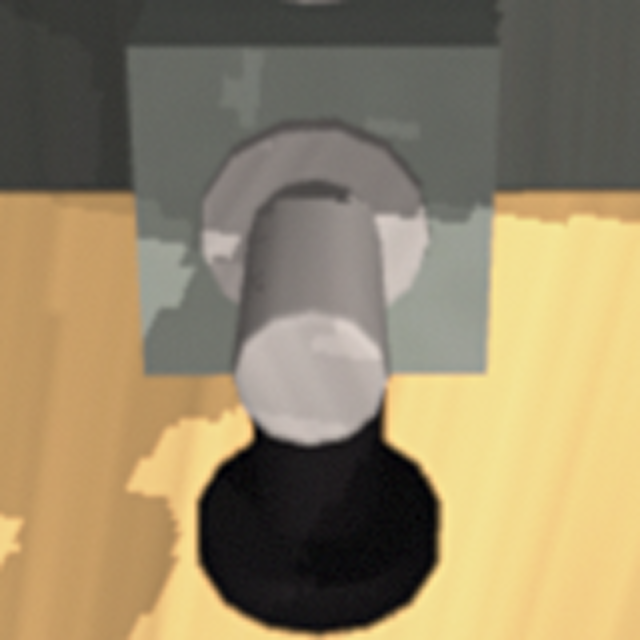

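```bash
python3 - <<'E'
from pinfit import *
g=lambda v,o:(v+.5)/4-.5+o
ob=np.array([g(338,220),g(487,220),g(595,200),g(466,200),g(281,200),g(379,220),g(444,220),g(221,200)])
obs={(37,30):(705,92),(-30,-30):(212,347),(6,8):(475,180),(6,-8):(452,266)}
P=np.array([[*k,75] for k in obs])/1e3;uv=np.array([(g(u,220),g(v,200)) for u,v in obs.values()])
def W(p):
    ca,sa=np.cos(p[2]),np.sin(p[2]);return np.c_[p[0]+ca*P[:,0]-sa*P[:,1],p[1]+sa*P[:,0]+ca*P[:,1],P[:,2]]
oz=t[2]-.182
def res(q,full=0):
    cc=dict(c);E=E5.copy();E[:3,3]+=q[5:8]*[0,0,1];E[:3,:3]=R.from_rotvec([q[8],0,0]).as_matrix()@E[:3,:3]
    E[:3,3]=R.from_rotvec([q[8],0,0]).as_matrix()@E[:3,3];cc["extrinsics"]=E
    return np.r_[feats([q[0],q[1],oz,0,0],cc)-ob,(proj(cc,W(q[2:5]))-uv).ravel(),q[5:8]/.003*.5,q[8]/.01*.5]
s=least_squares(res,[.428,-.244,.431,-.244,-.03,0,0,0,0]);q=s.x;print(q);print(res(q).round(2))
ca,sa=np.cos(q[4]),np.sin(q[4]);d=q[:2]-q[2:4];print("pin in bracket mm",1e3*(ca*d[0]+sa*d[1]),1e3*(-sa*d[0]+ca*d[1]))
E
```

```text
[ 0.4283 -0.2445  0.4308 -0.2426 -0.042   0.     -0.      0.0051 -0.0074]
[-0.9   0.91  0.58 -0.9   1.18  0.05 -0.08 -0.92 -0.71 -0.16  0.04 -0.62
  0.36 -0.15  0.34  0.88  0.   -0.    0.85 -0.37]
pin in bracket mm -2.385596936306125 -2.0159825739982087
```

The shank tip gives the most direct comparison with the notch, and puts the pin about 2 mm too far to -y. I'll shift it, go down to just above the plate and check again.

```bash
python3 -m crank '[[2,0,0,0,0,0,0],[0,0,4,0,0,0,0],[0,0,3,0,0,0,0],[0,0,0,0,0,0,0],[0,0,0,0,0,0,0],[0,0,0,0,0,0,0],[0,0,0,0,0,0,0],[0,0,0,0,0,0,0]]'
python3 - <<'E'
from h import *
im=read_camera("wrist");cv2.imwrite("pics/w6.png",im)
cv2.imwrite("pics/w6c.png",cv2.resize(im[200:320,240:400],None,fx=5,fy=5,interpolation=cv2.INTER_CUBIC))
s=read_camera("scene");cv2.imwrite("pics/s6c.png",cv2.resize(s[150:230,180:260],None,fx=7,fy=7,interpolation=cv2.INTER_CUBIC))
E
```

```text
clock: 10.55
tcp_pos: [0.4267, -0.2444, 0.3007]
orientation: [0.0, 0.64, 0.768, 0.0]
wrist_force: [0.6, -0.4, -0.3]
finger_gap: 0.0146
```

View pics/w6c.png

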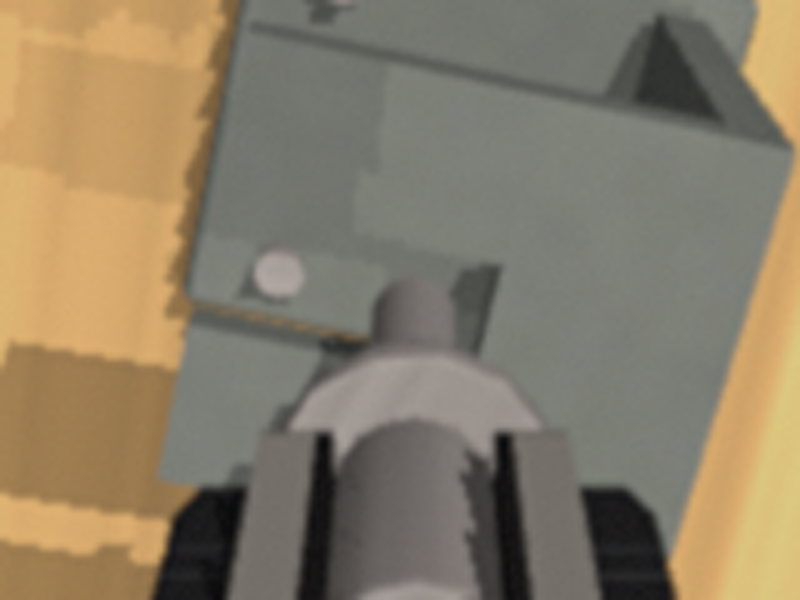

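View pics/s6c.png

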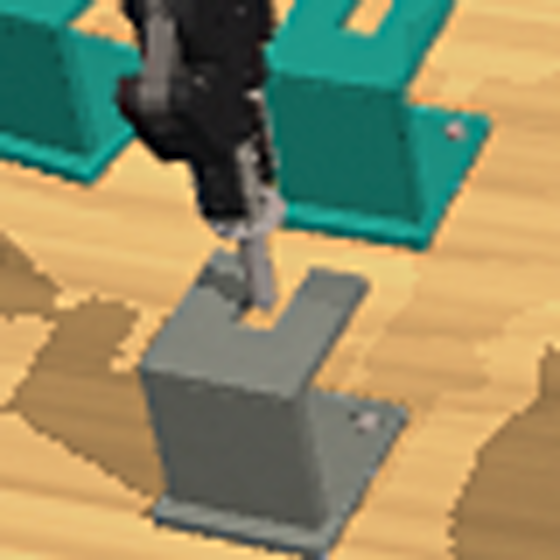

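In the wrist crop the tip (413,314) is about 1 mm short of the notch middle (413,306), and the scene view agrees in direction. I'll shift 1.5 mm more and lower it gently, watching the force.

```bash
python3 -m crank '[[1.5,0,0,0,0,0,0],[0,0,0,0,0,0,0],[0,0,2,0,0,0,0],[0,0,2,0,0,0,0],[0,0,2,0,0,0,0],[0,0,2,0,0,0,0],[0,0,0,0,0,0,0],[0,0,0,0,0,0,0]]'
python3 - <<'E'
from h import *
im=read_camera("wrist");cv2.imwrite("pics/w7.png",im)
cv2.imwrite("pics/w7c.png",cv2.resize(im[200:320,240:400],None,fx=5,fy=5,interpolation=cv2.INTER_CUBIC))
E
```

```text
clock: 11.65
tcp_pos: [0.4264, -0.2429, 0.2927]
orientation: [0.0, 0.64, 0.768, 0.0]
wrist_force: [0.6, -1.1, -0.9]
finger_gap: 0.0147
```

View pics/w7c.png

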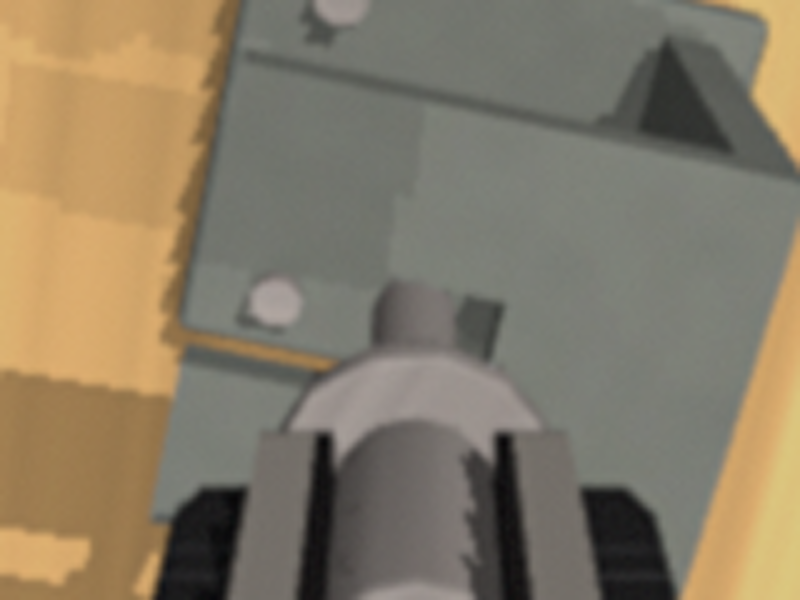

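There is no contact force, and the tip is now below the plate's top inside the notch. I'll keep lowering.

```bash
python3 -m crank '[[0,0,3,0,0,0,0],[0,0,3,0,0,0,0],[0,0,3,0,0,0,0],[0,0,3,0,0,0,0],[0,0,3,0,0,0,0],[0,0,3,0,0,0,0],[0,0,0,0,0,0,0],[0,0,0,0,0,0,0]]'
python3 - <<'E'
from h import *
im=read_camera("wrist");cv2.imwrite("pics/w8.png",im);print(get_state()["wrist_force"])
cv2.imwrite("pics/w8c.png",cv2.resize(im[200:320,240:400],None,fx=5,fy=5,interpolation=cv2.INTER_CUBIC))
s=read_camera("scene");cv2.imwrite("pics/s8c.png",cv2.resize(s[150:230,180:260],None,fx=7,fy=7,interpolation=cv2.INTER_CUBIC))
E
```

```text
clock: 12.7
tcp_pos: [0.4264, -0.2429, 0.2746]
orientation: [-0.0, 0.64, 0.768, 0.0]
wrist_force: [-0.7, 0.2, -2.2]
finger_gap: 0.0151
[-0.4103 -1.0275 -1.179 ]
```

View pics/w8c.png

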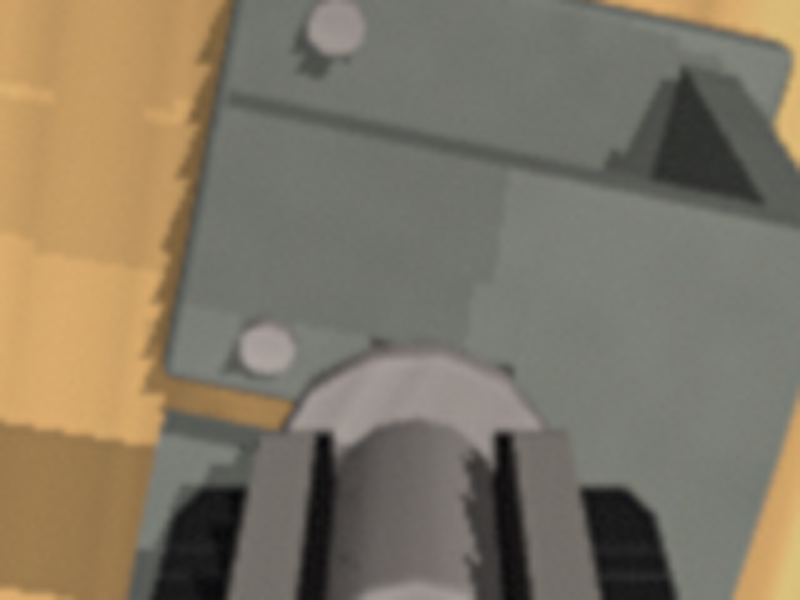

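View pics/s8c.png

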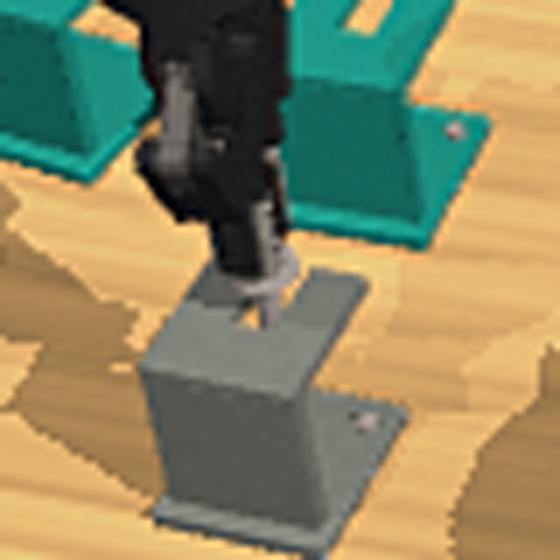

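The scene crop shows the shank inside the notch with gaps on both sides. I'll lower it the rest of the way and release.

```bash
python3 -m crank '[[0,0,4,0,0,0,0],[0,0,4,0,0,0,0],[0,0,3,0,0,0,0],[0,0,3,0,0,0,0],[0,0,1.5,0,0,0,0],[0,0,1,0,0,0,0],[0,0,0,0,0,0,0],[0,0,0,0,0,0,0]]'
python3 -m crank '[[0,0,0,0,0,0,0.25],[0,0,0,0,0,0,0.3],[0,0,0,0,0,0,0.4],[0,0,0,0,0,0,0.6],[0,0,0,0,0,0,0.8],[0,0,0,0,0,0,1],[0,0,0,0,0,0,1],[0,0,0,0,0,0,1]]'
python3 - <<'E'
from h import *
im=read_camera("wrist");cv2.imwrite("pics/w9.png",im)
s=read_camera("scene");cv2.imwrite("pics/s9c.png",cv2.resize(s[150:230,180:260],None,fx=7,fy=7,interpolation=cv2.INTER_CUBIC))
E
```

```text
clock: 13.8
tcp_pos: [0.4264, -0.2429, 0.2582]
orientation: [-0.0, 0.64, 0.768, 0.0]
wrist_force: [0.4, -0.2, -0.5]
finger_gap: 0.0147
clock: 14.8
tcp_pos: [0.4264, -0.2429, 0.2582]
orientation: [-0.0, 0.64, 0.768, 0.0]
wrist_force: [-0.4, 0.4, 0.2]
finger_gap: 0.0847
```

View pics/w9.png

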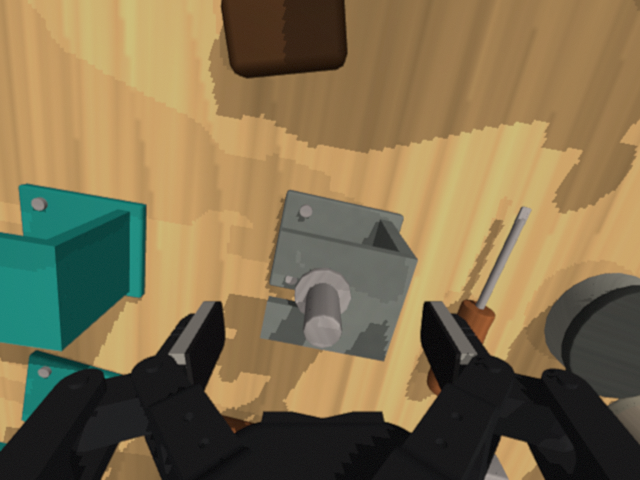

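View pics/s9c.png

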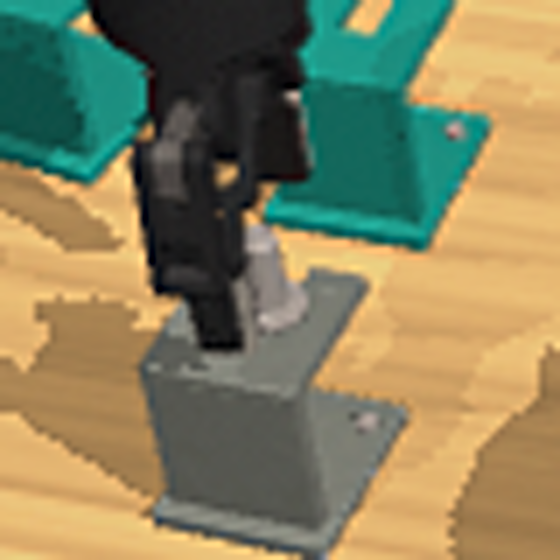

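The pin hangs let go in the notch, with its collar (323,291) flat on the plate and the open pads clear on both sides. I'll lift and go to the knob.

```bash
python3 -m crank '[[0,0,-5,0,0,0,1],[0,0,-15,0,0,0,1],[0,0,-25,0,0,0,1],[0,0,-30,0,0,0,1],[0,0,-30,0,0,0,1],[0,0,-25,0,0,0,1],[0,0,-10,0,0,0,1],[0,0,0,0,0,0,1]]'
python3 -m crank '[[12,19,0,0,0,0,1],[22,35,0,0,0,0,1],[25,40,0,0,0,0,1],[25,40,0,0,0,0,1],[25,40,0,0,0,0,1],[22,35,0,0,0,0,1],[13,19,0,0,0,0,1],[6.5,8,0,0,0,0,1]]'
python3 -m crank '[[0,0,20,0,0,0,1],[0,0,30,0,0,0,1],[0,0,30,0,0,0,1],[0,0,15,0,0,0,1],[0,0,0,0,0,0,1],[0,0,0,0,0,0,1],[0,0,0,0,0,0,1],[0,0,0,0,0,0,1]]'
python3 - <<'E'
from h import *
c=calibration("wrist");im=read_camera("wrist");cv2.imwrite("pics/w10.png",im)
s=read_camera("scene");cv2.imwrite("pics/s10.png",s)
t=get_state()["tcp_pos"];print(t,proj(c,[[.6316,-.0523,.078]]),proj(c,[[t[0],t[1],.078]]))
E
```

```text
clock: 15.9
tcp_pos: [0.4265, -0.243, 0.399]
orientation: [0.001, 0.64, 0.768, 0.0]
wrist_force: [0.8, 0.3, -0.3]
finger_gap: 0.0856
clock: 16.9
tcp_pos: [0.632, -0.0512, 0.3963]
orientation: [-0.001, 0.64, 0.769, -0.001]
wrist_force: [0.0, -0.2, -0.0]
finger_gap: 0.0851
clock: 17.9
tcp_pos: [0.6317, -0.0524, 0.3042]
orientation: [0.001, 0.64, 0.768, 0.0]
wrist_force: [0.0, 0.2, 0.6]
finger_gap: 0.0853
[ 0.6316 -0.0523  0.3038] [[319.7256 260.76  ]] [[319.7032 260.7589]]
```

View pics/w10.png

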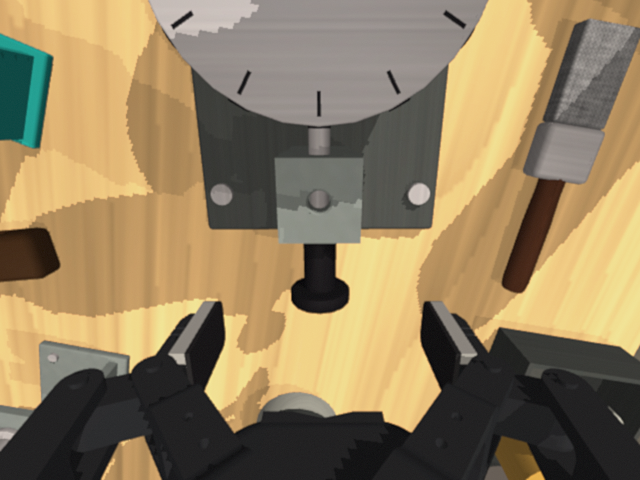

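View pics/s10.png

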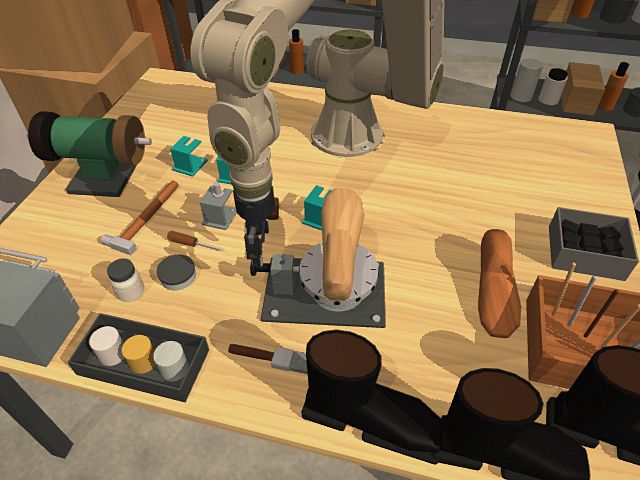

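The knob waist (319,262) and flange (320,293) are central between the open pads and match the prediction. The pin stands in the grey bracket (scene 217,190). I'll check the flange numerically, then descend.

```bash
python3 - <<'E'
from h import *
c=calibration("wrist")
sx=np.array([-.1812,.9834]);sy=np.array([-.9834,-.1812]);k=np.array([.6316,-.0523])
im=cv2.imread("pics/w10.png")
a=np.linspace(0,2*np.pi,60)
for dx,r,col in [(17,.01,(0,255,0)),(-18,.01,(0,255,255)),(-18,.019,(255,0,0)),(-28,.019,(0,0,255))]:
    P=[[*(k+sx*dx/1e3+sy*r*np.cos(t)),.078+r*np.sin(t)] for t in a]
    cv2.polylines(im,[((proj(c,P)-[250,180]+.5)*5).astype(int)+0],True,col,1) if 0 else None
    q=((proj(c,P)-[250,180]+.5)*5-.5).astype(int)
    if dx==17: big=cv2.resize(im[180:330,250:390],None,fx=5*.8,fy=5*.8,interpolation=cv2.INTER_CUBIC)
    cv2.polylines(big,[(q*.8).astype(int)],True,col,1)
cv2.imwrite("pics/w10c.png",big)
E
```

```text
(no output)
```

View pics/w10c.png

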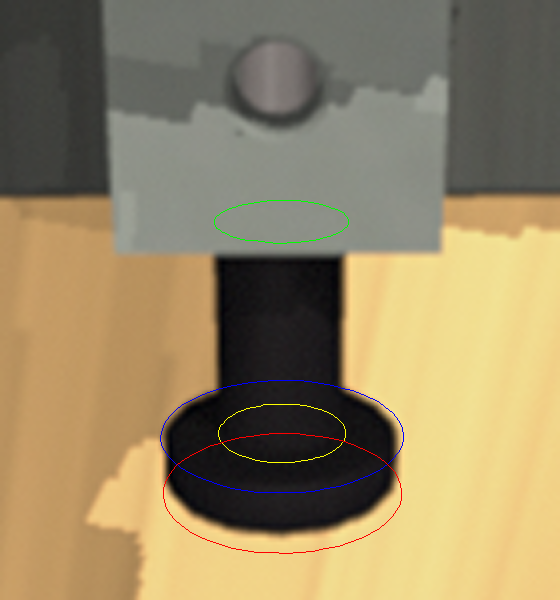

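```bash
python3 -m crank '[[0,0,10,0,0,0,1],[0,0,15,0,0,0,1],[0,0,20,0,0,0,1],[0,0,15,0,0,0,1],[0,0,8,0,0,0,1],[0,0,3,0,0,0,1],[0,0,0,0,0,0,1],[0,0,0,0,0,0,1]]'
python3 - <<'E'
from h import *
im=read_camera("wrist");cv2.imwrite("pics/w11.png",im)
s=read_camera("scene");cv2.imwrite("pics/s11c.png",cv2.resize(s[170:310,200:360],None,fx=5,fy=4,interpolation=cv2.INTER_CUBIC))
print(get_state()["tcp_pos"])
E
```

```text
clock: 19.0
tcp_pos: [0.6318, -0.0524, 0.2329]
orientation: [0.001, 0.64, 0.768, 0.0]
wrist_force: [0.8, 0.4, -0.9]
finger_gap: 0.0855
[ 0.6317 -0.0524  0.2329]
```

View pics/w11.png

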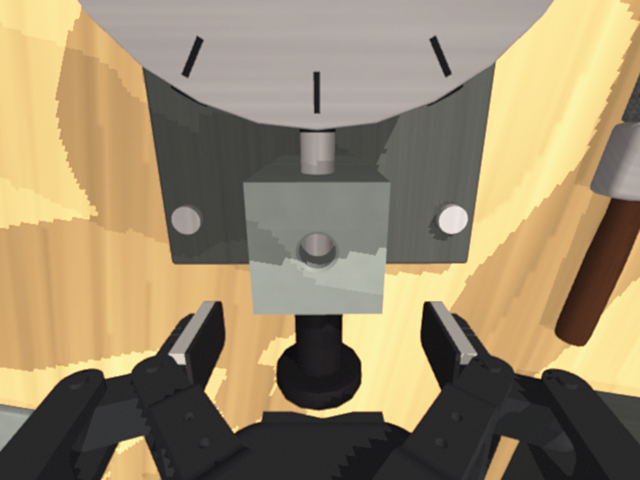

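View pics/s11c.png

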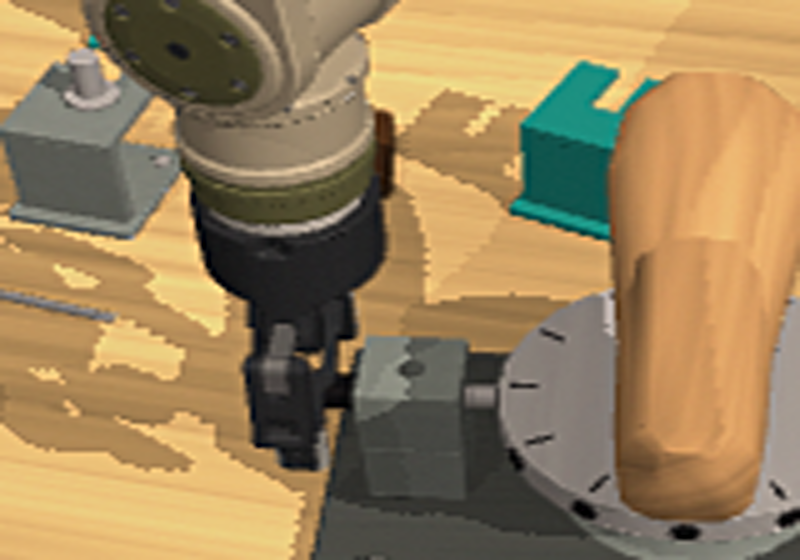

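The pin is upright in the bracket with its collar on the plate. The pads stand on either side of the waist (319,335). I'll close on it.

```bash
python3 -m crank '[[0,0,0,0,0,0,0.5],[0,0,0,0,0,0,0.2],[0,0,0,0,0,0,0],[0,0,0,0,0,0,0],[0,0,0,0,0,0,0],[0,0,0,0,0,0,0],[0,0,0,0,0,0,0],[0,0,0,0,0,0,0]]' 70
python3 - <<'E'
from h import *
im=read_camera("wrist");cv2.imwrite("pics/w12.png",im)
print(get_state()["tcp_pos"],get_state()["wrist_force"])
E
```

```text
clock: 20.1
tcp_pos: [0.6307, -0.0524, 0.2324]
orientation: [-0.001, 0.64, 0.768, -0.001]
wrist_force: [-4.8, -1.4, 5.4]
finger_gap: 0.0177
[ 0.6307 -0.0525  0.2324] [-5.1262 -0.0863  5.9444]
```

View pics/w12.png

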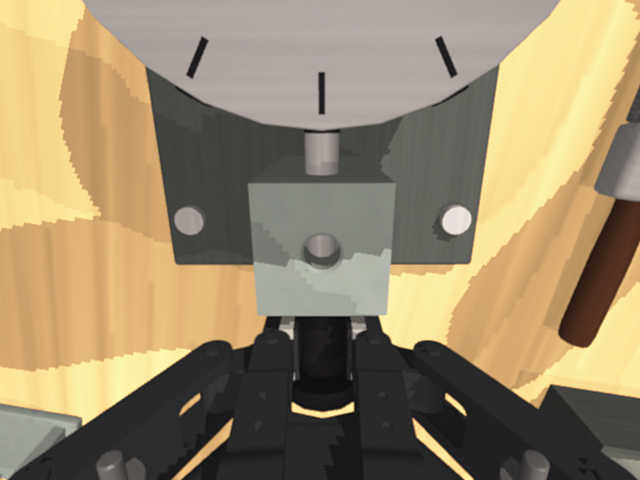

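The pads hold the waist between the housing and the flange. I'll pull back.

```bash
python3 -m crank '[[-2,-1,0,0,0,0,0],[-4,0,0,0,0,0,0],[-4,0,0,0,0,0,0],[-4,0,0,0,0,0,0],[-4,0,0,0,0,0,0],[-3,0,0,0,0,0,0],[-2,0,0,0,0,0,0],[-1,0,0,0,0,0,0]]'
python3 -m crank '[[-1,0,0,0,0,0,0],[-1,0,0,0,0,0,0],[0,0,0,0,0,0,0],[0,0,0,0,0,0,0],[0,0,0,0,0,0,0],[0,0,0,0,0,0,0],[0,0,0,0,0,0,0],[0,0,0,0,0,0,0]]'
python3 - <<'E'
from h import *
im=read_camera("wrist");cv2.imwrite("pics/w13.png",im)
s=read_camera("scene");cv2.imwrite("pics/s13c.png",cv2.resize(s[170:310,200:360],None,fx=5,fy=4,interpolation=cv2.INTER_CUBIC))
print(get_state()["tcp_pos"],get_state()["wrist_force"])
E
```

```text
clock: 21.15
tcp_pos: [0.6343, -0.0741, 0.2324]
orientation: [-0.002, 0.64, 0.769, 0.002]
wrist_force: [-3.3, 9.5, 4.9]
finger_gap: 0.018
clock: 22.15
tcp_pos: [0.6347, -0.0759, 0.2324]
orientation: [-0.002, 0.64, 0.769, 0.002]
wrist_force: [-3.5, 8.2, 5.5]
finger_gap: 0.0182
[ 0.6347 -0.0759  0.2324] [-3.016   8.4815  5.8786]
```

View pics/w13.png

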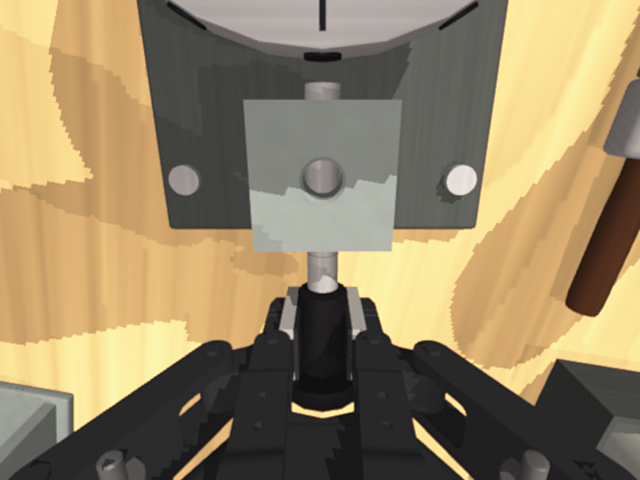

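View pics/s13c.png

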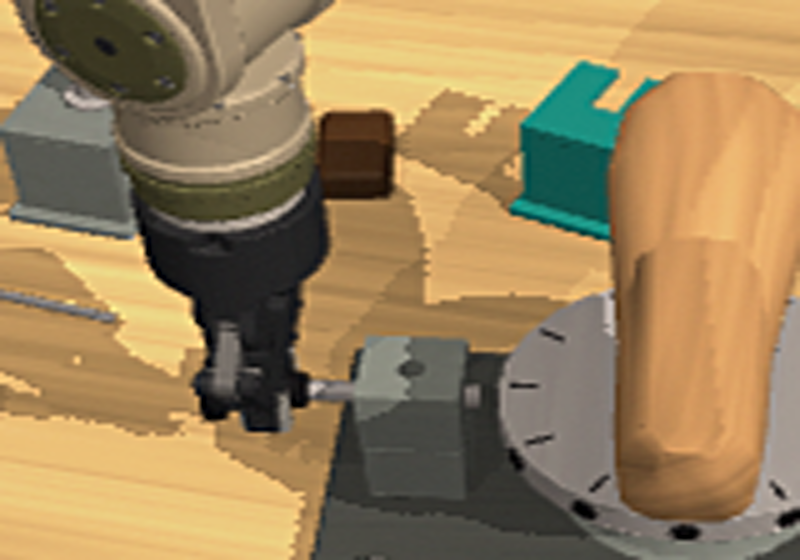

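The tip is out of the disc's hole and the knob has come about 24 mm, with no slip in the pads. I'll pull a little more, to the stop.

```bash
python3 -m crank '[[-1,0,0,0,0,0,0],[-1,0,0,0,0,0,0],[-1,0,0,0,0,0,0],[0,0,0,0,0,0,0],[0,0,0,0,0,0,0],[0,0,0,0,0,0,0],[0,0,0,0,0,0,0],[0,0,0,0,0,0,0]]'
python3 - <<'E'
from h import *
im=read_camera("wrist");cv2.imwrite("pics/w14.png",im)
s=read_camera("top");cv2.imwrite("pics/t14.png",s);cv2.imwrite("pics/s14.png",read_camera("scene"))
print(get_state()["tcp_pos"],get_state()["wrist_force"])
E
```

```text
clock: 23.25
tcp_pos: [0.6351, -0.0783, 0.2324]
orientation: [-0.002, 0.639, 0.769, 0.002]
wrist_force: [-3.0, 10.9, 6.4]
finger_gap: 0.0178
[ 0.6351 -0.0783  0.2324] [-2.7712 11.2134  6.7322]
```

View pics/w14.png

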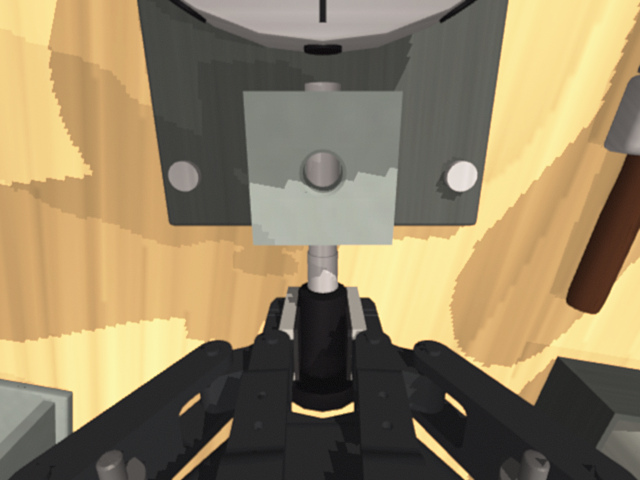

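View pics/t14.png

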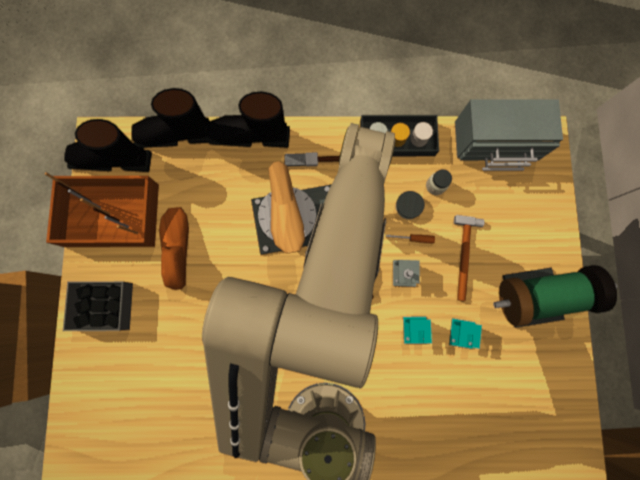

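View pics/s14.png

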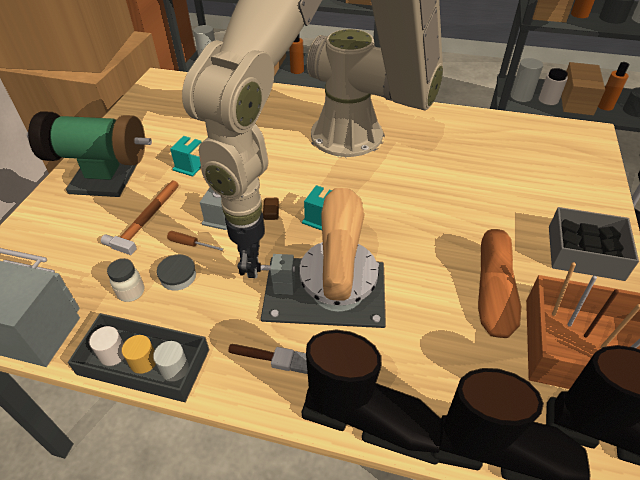

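The pull has travelled about 26 mm and the force has reached the end stop (about 11 N). In the wrist view the knob (322,340) is still in the same place in the pads. The top view shows the pin in the grey bracket (407,274) and the bystanders unmoved. I'll hand it in.

```bash
python3 - <<'E'
from workcell import *
print(hand_in());s=get_state();print(s["clock"],s["tcp_pos"],s["wrist_force"],s["finger_gap"])
E
```

```text
the job is handed in; nothing more can be done
None
the job is handed in; nothing more can be done
```

I drew the locking pin out of the housing, hung it in the notch of the grey bracket and let it go. I then pulled the plunger knob back and handed the job in while still holding it, with the clock at about 23 s.

**Pin:** The close-up after release showed it upright in the notch with its collar flat on the plate. The last top view still showed it in the bracket.

**Plunger:** The tool moved about 26 mm against the 25 mm of travel. The wrist force rose from about 8.5 to 11 N between the last two pulls, which fits the end stop. The knob had not slipped in the fingers.

**Bystanders:** None had visibly moved in the last top and scene views, but the arm hid part of both.

**Disagreement:** The wrist camera drew the pin and knob about 5% smaller than the model, which left 2 to 3 mm of doubt along the viewing direction. I settled that from direct views of the shank tip against the notch. I did not measure the pin's final position in the bracket or the plunger's travel directly. After hand-in I could take no further readings.

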